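Change over an interlocked power box to the red switch

ROBOT

A 6-joint arm with a two-finger parallel gripper is mounted at the origin on a cart in front of the work surface, level with it; the furniture and walls round the work are solid. World frame = base frame: x ahead of the robot, y to its left, z up, the work surface at z = 0. Lengths are in m, angles in rad, forces in N, time in s.
With the tool pointing down it reaches from about 0.35 to 0.975 m from the base axis. Payload 7.1 kg.
Tool frame: the origin (TCP) lies between the finger pads; the fingertips stand 17 mm ahead of it and the grasp point (between the pads) lies 2 mm behind it (ctrl.tcp_to_tips is the distance from the TCP to the fingertips, in m); z points along the fingers, y is the line along which they close (so a half turn about z gives the same grasp; the last joint's range is limited). The gripper opens to 88 mm and grips with 3 to 60 N. Pads are 20 mm wide; open, the fingers measure 115 mm over their backs; the gripper's body (75 mm by 178 mm) begins 61 mm behind the grasp point.
Start: joints at [-1.181, 0.423, 1.63, -0, 1.089, -0.019], TCP at [0.248, -0.573, 0.24] pointing down, gripper open.
Joint ranges: [-3, 3], [-0.9, 2.11], [0.09, 2.58], [-1.31, 4.45], [0.11, 2.69], [-2.54, 2.54]. Speed limits (rad/s): [2.39, 2.39, 3.01, 3.14, 3.14, 3.14].

INTERFACE

Orientations are given as a unit quaternion [w, x, y, z].
In Python, from bench import ctrl gives the robot as it stands.
- The arm moves only by the tool jog_arm, called after ">>>" in YAML: its name, and indented under it one key for each argument. Schema: {"type":"object","properties":{"steps":{"type":"array","items":{"type":"array","items":{"type":"number"},"minItems":4,"maxItems":4},"minItems":1,"maxItems":10},"finger_gap":{"type":"number"},"clamp_n":{"type":"number"},"only":{"type":"string"},"quiet":{"type":"boolean"},"lines":{"type":"string"}},"required":["steps"],"additionalProperties":false}. steps is a list of rows, 1 to 10 of them, each of 4 numbers: dx, dy, dz in m, then a turn about the tool's z in rad; each row is the pose to reach, as a shift and turn from the pose commanded when the call began, along the tool's axes at that moment; what a row does not reach only later rows make up. A row lasts 1/8 s, in which the tool goes at most 0.0625 m and 0.188 rad, less where a joint would pass 70% of its speed; a pose out of reach is approached as far as the arm can. finger_gap is the finger opening in m, set as the call begins (left out keeps the last). The fingers move at their own pace and stop on an object; clamp_n is the grip in N (left out, the last holds). Time passes only in rows, so rows that do not move let the fingers close. The tool returns the time, the measured TCP pose, the force, the opening and the grip force at its end. only (a regular expression) keeps the lines of the reply that match it, lines (a string "A,B") keeps lines A to B, and quiet returns only ok. Input that does not fit is refused with a message, and nothing moves.
- ctrl.get_state(): the state, without advancing time (a new reading comes with each control period).
- ctrl.capture(name): name is "scene" or "top" or "wrist"; returns (picture, depth): 480x640x3 uint8, red, green, blue; 480x640 float32, m along the optical axis (not along the pixel's ray), 0 where there is no reading.
- ctrl.camera_params(name): a dict with "K" (3x3 intrinsics, pixels), "position" and "attitude" of the camera in the world; the wrist camera has in their place "T_tool_cam" (4x4, takes a point from camera to tool coordinates, whose origin is the TCP and whose axes are the flange's). Camera axes: x right, y down, z forward; pixel columns grow to the right and rows downward; lengths in m; the calibration is good to about 2 mm. A picture is of the moment at which its call begins: read the wrist's pose just before it. camera_params takes no time and is no camera call.
- ctrl.sign_off(): hands the job in; it is judged then, once.
The state is a dict: "clock": time; "joint_positions": joint angles; "qvel": joint speeds; "effort": joint torques, N m; "tool_pos": TCP position; "orientation": TCP orientation; "wrist_force": force on the tool from outside, world axes, zero at the start; "moment": the same for the moment, N m; "opening": finger opening in m; "finger_force": force on a finger pad.
Only numpy, scipy, OpenCV 4.12 (cv2) and the standard library are available. Lean on these libraries where they do the work, as an engineer would, in place of code of your own. Each camera call takes 0.05 s, during which the arm holds its last target. There are 200 camera calls.

TASK

The power box on the worktop has three interlocked switch levers, and a lever that is on blocks its neighbour. Turn off the black lever that is on, fully back, and only then turn the red lever fully on. Leave the other black lever off and do not disturb the green and white mug.

Things in the scene. Friction and masses are not known exactly. Their poses are not given: they have to be found in the camera images.
- power_box: White fixed box, 155 x 300 x 55 mm, origin at the centre of its underside, y along the row of three levers on its top, 76 mm apart; place and yaw vary. Under each lever's fin an aluminium interlock plate, 120 mm long, 20 mm wide, with 45 mm wide lobes at both ends, points the same way as the fin; its top lies 24 mm below the grip point.
- red_grip (a point): Grip point of the red lever, the middle one of the row: on its upright turning axis, inside an upright fin 36 mm long, 14 mm thick, 36 mm high, 14 mm below the fin's top and 20 mm above its foot, about 94 mm above the worktop. The point turns with the lever: x along the fin, y across it (the way to pinch it), z up.
- black_a_grip (a point): Grip point of the black lever that is on at the start; it may be the left or the right neighbour of the red one. Same build, sizes and axes as red_grip.
- black_b_grip (a point): Grip point of the other black lever, off at the start, on the red one's other side. Same build, sizes and axes as red_grip.
- red (a joint): Turn of the red lever, rad: 0 = off (fin and plate nearly at right angles to the row), 1.47 = on (fin and plate along the row); stops at both ends. Grows clockwise seen from above; stays where left; friction about 0.05 N m. Starts at 0 to 0.04. While a neighbour is on, red comes up against that one's plate at about 0.15.
- black_a (a joint): Turn of the black lever that is on at the start (1.42 to 1.47); values and behaviour as for joint red. Bring it back to 0 by turning counter-clockwise from above.
- black_b (a joint): Turn of the other black lever, off at the start (0 to 0.04); values and behaviour as for joint red. To be left off.
- mug: Loose mug, green above and white below, 78 x 116 x 101 mm with its handle, standing left of the box; origin at the centre of its underside. A bystander.

How it is judged:
On the way, in this order (a step that is already met when the one before it is completed fails the run):
1. the black lever that was on is turned off (within 0.17 rad of its stop) while the red one is still off (value of joint black_a below 0.17 rad and value of joint red below 0.25 rad), for 0.2 s.
2. the red lever is turned on (within 0.19 rad of its stop) (value of joint red above 1.28 rad), for 0.2 s.
At the end, for the whole second after the job is handed in: The red lever is on (joint above 1.28 of 1.47 rad) and at rest, both black levers are off (below 0.17 rad) (value of joint red above 1.28 rad and value of joint each of black_a, black_b below 0.17 rad and velocity of joint red below 0.05 rad/s); the robot touches nothing.
It fails at once if the red lever is forced round (past 0.4 rad) while the black one is still on (value of joint each of red, black_a above 0.4 rad).
It fails at once if the other black lever is turned on (past 0.3 rad) (value of joint black_b above 0.3 rad).
It fails at once if the mug is pushed more than 20 mm or tipped (distance of mug from where it was at the start of the episode above 0.02 m or angle between mug's own z axis and vertical above 0.35 rad).
It also fails if it takes over 45 s, if anything falls off the work surface, if the arm or the gripper's body presses on something with over 40 N, if the wrist force passes 120 N, or if a joint passes its speed limit or range.

## Working session

There is one attempt and no reset: what is moved stays moved. The work goes in short steps, Python scripts to look and compute and a tool call to move; the robot and the scene stay as the last step left them, time stands still between calls to the robot, and variables do not carry over. Pictures are saved under pics/ and viewed, at most 10 in all, crops included, and the job is handed in when it is done.

```bash
ls; mkdir -p pics
```

Create h.py:
```python
import numpy as np, cv2
from bench import ctrl
from scipy.spatial.transform import Rotation as R
def Rq(q): return R.from_quat([q[1],q[2],q[3],q[0]]).as_matrix()
def cam(name, st=None):
    p=ctrl.camera_params(name); K=np.array(p["K"])
    if name=="wrist":
        T=np.eye(4); T[:3,:3]=Rq(st["orientation"]); T[:3,3]=st["tool_pos"]
        return K, T@np.array(p["T_tool_cam"])
    T=np.eye(4); a=np.array(p["attitude"]); T[:3,:3]=Rq(a) if a.size==4 else a; T[:3,3]=p["position"]
    return K,T
def snap(name):
    st=ctrl.get_state(); K,T=cam(name,st); im,d=ctrl.capture(name)
    cv2.imwrite(f"pics/{name}{st['clock']:.2f}.png",im[:,:,::-1]); np.savez(f"pics/{name}.npz",im=im,d=d,K=K,T=T)
    return im,d,K,T
def pt(d,K,T,u,v):
    z=np.median(d[v-1:v+2,u-1:u+2]); c=np.linalg.inv(K)@[u,v,1]*z
    return (T@np.r_[c,1])[:3]
def plane(K,T,u,v,h):
    r=T[:3,:3]@np.linalg.inv(K)@[u,v,1]; return T[:3,3]+r*(h-T[2,3])/r[2]
```

Run:
```python
from h import *
print(ctrl.get_state())
a=snap("top");b=snap("scene")
print(a[3],b[3],a[2])
cv2.imwrite("pics/both.png",np.hstack([cv2.resize(x[0][:,:,::-1],(400,300)) for x in(a,b)]))
```

```bash
ls pics
```

```text
bench.py
pics
{'clock': 0.0, 'joint_positions': array([-1.18096863e+00,  4.23846651e-01,  1.63069537e+00, -1.25010600e-05,
        1.08861441e+00, -1.90028692e-02]), 'qvel': array([ 1.54474688e-03,  1.79506462e-03, -9.54431018e-04, -4.60879051e-05,
        4.82576811e-04, -2.62104304e-04]), 'effort': array([-1.85556373e-04, -5.44625938e+01, -2.73666161e+01,  6.44758064e-02,
        2.27202749e-02, -1.06764198e-04]), 'tool_pos': array([ 0.24827357, -0.57298245,  0.23889595]), 'orientation': array([-7.67466244e-04,  9.79178958e-01,  2.02997430e-01, -1.49583276e-04]), 'wrist_force': array([-0.1110074 ,  0.0088106 ,  0.04812319]), 'moment': array([0.02520247, 0.03562058, 0.0188736 ]), 'finger_force': 0.0, 'opening': 0.08792570954733023}
[[ 0.02623226 -0.9934169   0.11151114  0.40491114]
 [-0.99951982 -0.02790531 -0.01346899  0.23970975]
 [ 0.01649208 -0.11110428 -0.9936719   1.08035544]
 [ 0.          0.          0.          1.        ]] [[-0.49537283 -0.594279    0.63359153 -0.18653307]
 [-0.86858069  0.34990842 -0.35090124  0.63781275]
 [-0.01316577 -0.72415231 -0.68951439  0.90217682]
 [ 0.          0.          0.          1.        ]] [[586.0401588    0.         316.58029726]
 [  0.         586.0401588  238.47760176]
 [  0.           0.           1.        ]]
both.png
scene.npz
scene0.05.png
top.npz
top0.00.png
```

View pics/top0.00.png

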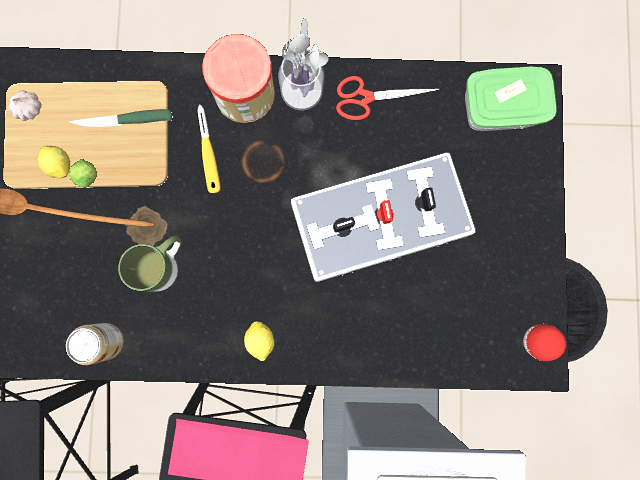

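View pics/scene0.05.png

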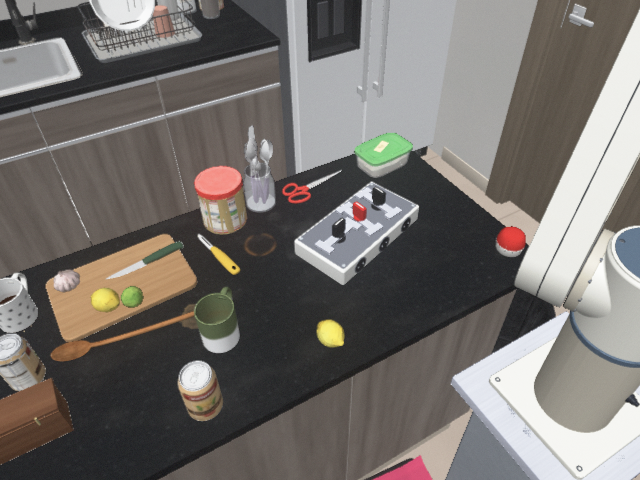

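The top view shows black_a, which is on, at about (344,225), red at (386,212) and black_b at (429,199). The mug is at (148,266), well to the left. In the scene view the fins are at (339,228), (360,212) and (378,196). Next I'll enlarge both views and take the heights from depth.

Run:
```python
from h import *
cr=[]
for n,(u0,v0,w,h) in (("top",(280,140,200,150)),("scene",(290,170,140,105))):
    f=np.load(f"pics/{n}.npz"); im,d,K,T=[f[k] for k in("im","d","K","T")]
    cr.append(cv2.resize(im[v0:v0+h,u0:u0+w,::-1],(400*2//2,300),interpolation=cv2.INTER_CUBIC))
    vv,uu=np.mgrid[v0:v0+h,u0:u0+w]; z=d[v0:v0+h,u0:u0+w]
    c=(np.linalg.inv(K)@np.stack([uu.ravel(),vv.ravel(),np.ones(uu.size)]))*z.ravel()
    P=(T[:3,:3]@c).T+T[:3,3]; ok=z.ravel()>0
    for nm,s in (("fin",(P[:,2]>.095)&(P[:,2]<.13)&ok),("plates",(P[:,2]>.062)&(P[:,2]<.08)&ok),("box",(P[:,2]>.045)&ok)):
        m=s.reshape(uu.shape).astype(np.uint8); k,l=cv2.connectedComponents(m)
        for i in range(1,k):
            q=P[(l==i).ravel()]
            if len(q)<25: continue
            (r)=cv2.minAreaRect((q[:,:2]*1000).astype(np.float32))
            print(n,nm,len(q),q[:,2].mean().round(4),q[:,2].max().round(4),np.round(r[0],1),np.round(r[1],1),round(r[2],1))
cv2.imwrite("pics/crop1.png",np.vstack(cr))
```

```text
top fin 206 0.107 0.1134 [588.9  37.3] [36.2 14.9] 10.6
top fin 194 0.1073 0.113 [565.1 109.4] [36.3 14.4] 11.4
top fin 192 0.1078 0.1128 [540.8 181.5] [14.3 35.9] 21.0
top plates 969 0.0707 0.0792 [589.   37.1] [120.  46.] 11.5
top plates 1883 0.0708 0.0796 [554. 166.] [120.4 160. ] 11.2
top box 14476 0.0616 0.1134 [564.7 108.8] [157.2 300.6] 18.4
scene fin 103 0.1041 0.1115 [588.4  37.4] [36.9 16.5] 8.7
scene fin 109 0.1044 0.1113 [562.8 111.1] [36.  18.3] 9.1
scene fin 114 0.1048 0.1116 [539.5 181.3] [15.3 37.6] 17.2
scene plates 418 0.0695 0.0792 [589.6  37.7] [125.2  47.6] 11.3
scene plates 910 0.0697 0.08 [553.5 165.8] [122.6 161.6] 10.8
scene box 5598 0.0626 0.1116 [563.4 110.1] [158.5 302.4] 18.1
```

View pics/crop1.png

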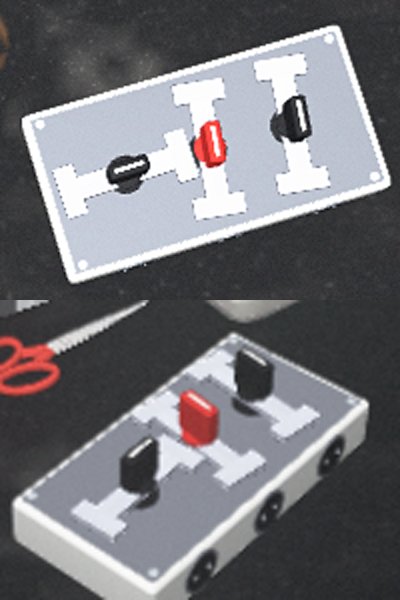

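The two views agree to about 2 mm. Fin centres are black_a (0.5403, 0.1815), red (0.5645, 0.110) and black_b (0.588, 0.037). Spacing is 76 mm, fin tops are at 0.108 and plate tops at 0.070. The row runs at 108.4°. black_a's fin lies at about 111° (joint about 1.42) and red's at about 12°. The tool's x yaw has to go from 23° to 111°, which is −1.53 rad about tool z.

Add to h.py:
```python
def todo(x,y,z,yaw):
    st=ctrl.get_state(); M=Rq(st["orientation"]); d=M.T@(np.array([x,y,z])-st["tool_pos"])
    cy=np.degrees(np.arctan2(M[1,0],M[0,0])); t=-np.radians((yaw-cy+180)%360-180)
    print("clock",round(st["clock"],2),"d",d.round(4),"turn",round(t,3),"yaw",cy.round(1),"tool",M[:,2].round(3),"F",st["wrist_force"].round(1),"mz",round(st["moment"][2],2),"open",round(st["opening"],4))
```

```text
(no output)
```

>>> jog_arm:
  steps:
    - [0.055, -0.056, 0, -0.17]
    - [0.11, -0.112, 0, -0.34]
    - [0.165, -0.168, 0, -0.51]
    - [0.22, -0.224, 0, -0.68]
    - [0.275, -0.28, 0, -0.85]
    - [0.33, -0.336, 0, -1.02]
    - [0.37, -0.376, 0, -1.19]
    - [0.4, -0.406, 0, -1.36]
    - [0.42, -0.427, 0, -1.53]
    - [0.42, -0.427, 0, -1.53]
  finger_gap: 0.05

```text
clock: 1.35
tool_pos: [0.4645, -0.0121, 0.2396]
orientation: [-0.0, 0.564, 0.826, 0.0]
wrist_force: [-0.0, -0.1, 0.0]
opening: 0.0498
finger_force: 0.0
```

```bash
python3 -c "
from h import *
todo(.5403,.1815,.20,111)"
```

```text
clock 1.35 d [0.1528 0.141  0.0396] turn 0.006 yaw 111.3 tool [-0.  0. -1.] F [-0.  -0.1  0. ] mz -0.01 open 0.0498
```

>>> jog_arm:
  steps:
    - [0.04, 0.037, 0, 0]
    - [0.08, 0.074, 0, 0]
    - [0.12, 0.111, 0.02, 0]
    - [0.145, 0.134, 0.035, 0]
    - [0.153, 0.141, 0.04, 0]
    - [0.153, 0.141, 0.04, 0]
    - [0.153, 0.141, 0.04, 0]

```text
clock: 2.22
tool_pos: [0.5404, 0.1777, 0.2001]
orientation: [0.0, 0.566, 0.824, -0.0]
wrist_force: [0.4, -0.7, 0.1]
opening: 0.0497
finger_force: 0.0
```

Run:
```python
from h import *
im,d,K,T=snap("wrist")
todo(.5403,.1815,.093,111)
for n,p in(("a",(.5403,.1815,.108)),("red",(.5645,.1098,.108)),("b",(.5887,.0373,.108))):
    c=np.linalg.inv(T)@np.r_[p,1]; u=K@c[:3]/c[2]; print(n,u[:2].round(1)); cv2.circle(im,(int(u[0]),int(u[1])),4,(0,255,0),1)
cv2.imwrite("pics/w1.png",im[:,:,::-1])
```

```text
clock 2.27 d [0.0037 0.0011 0.1073] turn 0.0 yaw 111.0 tool [ 0.001 -0.    -1.   ] F [0.8 0.4 0.3] mz -0.01 open 0.0504
a [322.6 248.6]
red [317.9 347.5]
b [313.6 432.5]
```

View pics/w1.png

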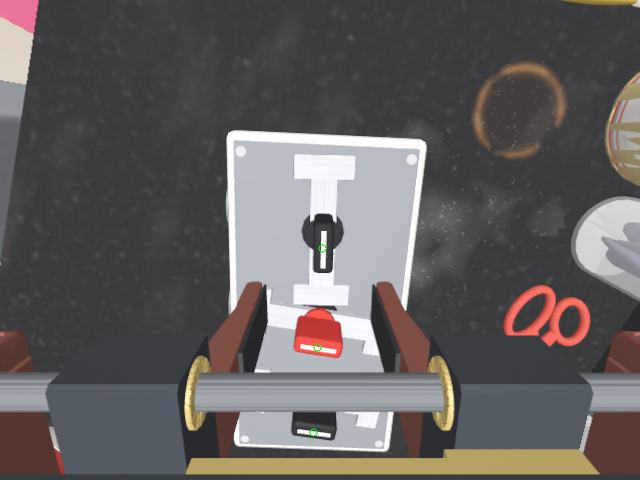

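The wrist view puts the projected marks on the fin tops: black_a's white strip is at (323,250), predicted (322.6,248.6). I'll go down part way and check.

>>> jog_arm:
  steps:
    - [0.002, 0, 0.03, 0]
    - [0.004, 0.001, 0.06, 0]
    - [0.004, 0.001, 0.08, 0]
    - [0.004, 0.001, 0.08, 0]
    - [0.004, 0.001, 0.08, 0]

```text
clock: 2.9
tool_pos: [0.5407, 0.1825, 0.1208]
orientation: [0.0, 0.566, 0.824, 0.001]
wrist_force: [-0.2, -0.6, 0.3]
opening: 0.0504
finger_force: 0.0
```

```bash
python3 -c "
from h import *
todo(.5403,.1815,.093,111)"
```

```text
clock 2.9 d [-0.0008 -0.0008  0.0278] turn 0.001 yaw 111.0 tool [ 0.001  0.    -1.   ] F [-0.2 -0.6  0.3] mz -0.03 open 0.0504
```

>>> jog_arm:
  steps:
    - [-0.001, -0.001, 0.015, 0]
    - [-0.001, -0.001, 0.028, 0]
    - [-0.001, -0.001, 0.028, 0]

```text
clock: 3.28
tool_pos: [0.5386, 0.1813, 0.0903]
orientation: [-0.001, 0.566, 0.825, -0.001]
wrist_force: [-1.3, -0.7, 0.1]
opening: 0.0502
finger_force: 0.0
```

>>> jog_arm:
  steps:
    - [0, 0, 0, 0]
    - [0, 0, 0, 0]
    - [0, 0, 0, 0]
    - [0, 0, 0, 0]
    - [0, 0, 0, 0]
    - [0, 0, 0, 0]
  finger_gap: 0
  clamp_n: 15

```text
clock: 4.03
tool_pos: [0.5415, 0.1824, 0.0922]
orientation: [0.001, 0.566, 0.825, 0.002]
wrist_force: [5.7, 2.5, -3.1]
opening: 0.0136
finger_force: 15.0
```

```bash
python3 -c "
from h import *
todo(.5403,.1815,.093,111)"
```

```text
clock 4.03 d [-0.0004 -0.0014 -0.0008] turn 0.001 yaw 111.1 tool [ 0.004  0.001 -1.   ] F [ 5.7  2.5 -3.1] mz 0.0 open 0.0136
```

The fin is gripped at 13.6 mm. Turning counter-clockwise.

>>> jog_arm:
  steps:
    - [0, 0, 0, -0.15]
    - [0, 0, 0, -0.3]
    - [0, 0, 0, -0.45]
    - [0, 0, 0, -0.6]
    - [0, 0, 0, -0.75]
    - [0, 0, 0, -0.9]
    - [0, 0, 0, -1.05]
    - [0, 0, 0, -1.2]
    - [0, 0, 0, -1.32]
    - [0, 0, 0, -1.43]

```text
clock: 5.28
tool_pos: [0.541, 0.1815, 0.0922]
orientation: [0.001, -0.115, 0.993, -0.0]
wrist_force: [3.9, -1.2, -0.6]
opening: 0.0136
finger_force: 15.1
```

>>> jog_arm:
  steps:
    - [0, 0, 0, 0]
    - [0, 0, 0, 0]
    - [0, 0, 0, -0.02]
    - [0, 0, 0, -0.02]

```text
clock: 5.78
tool_pos: [0.5409, 0.1815, 0.0922]
orientation: [0.001, -0.122, 0.993, 0.0]
wrist_force: [4.9, -2.2, -0.9]
opening: 0.0141
finger_force: 15.2
```

```bash
python3 -c "
from h import *
todo(.5403,.1815,.093,192.6)"
```

```text
clock 5.78 d [ 0.0006  0.0001 -0.0008] turn 0.024 yaw -166.0 tool [ 0.003  0.    -1.   ] F [ 4.9 -2.2 -0.9] mz -0.36 open 0.0141
```

The moment of −0.36 N m shows it is at its stop. Release, lift and look.

>>> jog_arm:
  steps:
    - [0, 0, 0, 0]
    - [0, 0, 0, 0]
    - [0, 0, 0, 0]
    - [0, 0, 0, 0]
    - [0, 0, -0.03, 0]
    - [0, 0, -0.07, 0]
    - [0, 0, -0.1, 0]
    - [0, 0, -0.1, 0]
    - [0, 0, -0.1, 0]
  finger_gap: 0.045

```text
clock: 6.9
tool_pos: [0.539, 0.1814, 0.1909]
orientation: [-0.001, -0.123, 0.992, -0.0]
wrist_force: [-0.8, 1.1, -0.1]
opening: 0.045
finger_force: 0.0
```

Run:
```python
from h import *
todo(.5645,.1098,.19,192)
im,d,K,T=snap("top")
v0,h,u0,w=140,150,280,200
vv,uu=np.mgrid[v0:v0+h,u0:u0+w]; z=d[v0:v0+h,u0:u0+w]
cv2.imwrite("pics/t2.png",cv2.resize(im[v0:v0+h,u0:u0+w,::-1],(600,450),interpolation=cv2.INTER_CUBIC))
im,d,K,T=snap("scene")
cv2.imwrite("pics/s2.png",cv2.resize(im[150:300,280:480,::-1],(600,450),interpolation=cv2.INTER_CUBIC))
```

```text
clock 6.9 d [-0.0072 -0.0757  0.0009] turn 0.038 yaw -165.8 tool [-0.001 -0.    -1.   ] F [-0.8  1.1 -0.1] mz 0.02 open 0.045
```

View pics/s2.png

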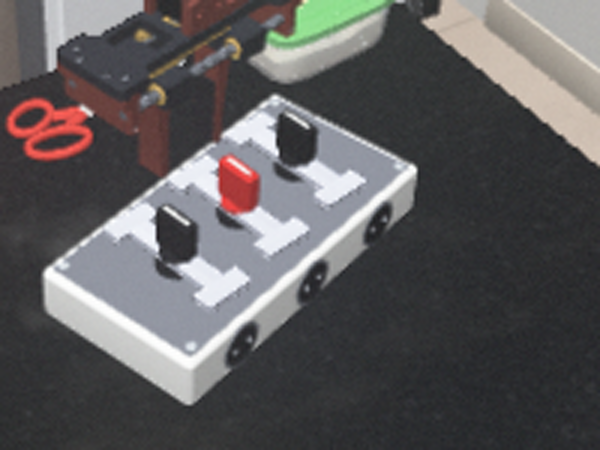

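The scene view shows all three fins and plates parallel: black_a at crop (176,235), red at (238,185), black_b at (296,140). So black_a is off. Next the tool goes over red and down.

>>> jog_arm:
  steps:
    - [-0.003, -0.04, 0, 0.02]
    - [-0.007, -0.076, 0, 0.04]
    - [-0.007, -0.076, 0.03, 0.04]
    - [-0.007, -0.076, 0.06, 0.04]
    - [-0.007, -0.076, 0.068, 0.04]
    - [-0.007, -0.076, 0.068, 0.04]
    - [-0.007, -0.076, 0.068, 0.04]

```text
clock: 7.88
tool_pos: [0.5655, 0.1099, 0.1245]
orientation: [0.001, -0.104, 0.995, 0.0]
wrist_force: [0.9, 0.1, 0.1]
opening: 0.0447
finger_force: 0.0
```

```bash
python3 -c "
from h import *
todo(.5645,.1098,.093,192)"
```

```text
clock 7.88 d [0.0011 0.0002 0.0315] turn -0.002 yaw -168.1 tool [ 0.001  0.    -1.   ] F [0.9 0.1 0.1] mz -0.01 open 0.0447
```

>>> jog_arm:
  steps:
    - [0.001, 0, 0.015, 0]
    - [0.001, 0, 0.031, 0]
    - [0.001, 0, 0.031, 0]

```text
clock: 8.25
tool_pos: [0.5627, 0.1092, 0.0909]
orientation: [-0.002, -0.103, 0.995, -0.0]
wrist_force: [-0.4, 0.4, 0.3]
opening: 0.0449
finger_force: 0.0
```

>>> jog_arm:
  steps:
    - [0, 0, 0, 0]
    - [0, 0, 0, 0]
    - [0, 0, 0, 0]
    - [0, 0, 0, 0]
    - [0, 0, 0, 0]
    - [0, 0, 0, 0]
  finger_gap: 0
  clamp_n: 15

```text
clock: 9.0
tool_pos: [0.5643, 0.1093, 0.093]
orientation: [0.0, -0.103, 0.995, -0.0]
wrist_force: [-0.1, -2.2, 3.3]
opening: 0.0139
finger_force: 15.0
```

```bash
python3 -c "
from h import *
todo(.5645,.1098,.093,108.4)"
```

```text
clock 9.0 d [-0.0003  0.0005  0.    ] turn 1.457 yaw -168.1 tool [ 0.001 -0.    -1.   ] F [-0.1 -2.2  3.3] mz 0.0 open 0.0139
```

>>> jog_arm:
  steps:
    - [0, 0, 0, 0.15]
    - [0, 0, 0, 0.3]
    - [0, 0, 0, 0.45]
    - [0, 0, 0, 0.6]
    - [0, 0, 0, 0.75]
    - [0, 0, 0, 0.9]
    - [0, 0, 0, 1.05]
    - [0, 0, 0, 1.2]
    - [0, 0, 0, 1.34]
    - [0, 0, 0, 1.45]

```text
clock: 10.25
tool_pos: [0.5653, 0.1109, 0.093]
orientation: [0.001, 0.584, 0.812, 0.002]
wrist_force: [3.4, 7.0, -1.2]
opening: 0.0136
finger_force: 15.0
```

>>> jog_arm:
  steps:
    - [0, 0, 0, 0]
    - [0, 0, 0, 0.02]
    - [0, 0, 0, 0.02]

```text
clock: 10.62
tool_pos: [0.5653, 0.1109, 0.093]
orientation: [0.001, 0.59, 0.807, 0.002]
wrist_force: [2.5, 6.0, -0.8]
opening: 0.014
finger_force: 15.1
```

```bash
python3 -c "
from h import *
todo(.5645,.1098,.093,108.4)"
```

```text
clock 10.62 d [-0.0008 -0.0011  0.    ] turn -0.013 yaw 107.7 tool [ 0.003  0.002 -1.   ] F [ 2.5  6.  -0.8] mz 0.36 open 0.014
```

Red is at its stop: yaw 107.7°, moment +0.36 N m. Release, lift and check.

>>> jog_arm:
  steps:
    - [0, 0, 0, 0]
    - [0, 0, 0, 0]
    - [0, 0, 0, 0]
    - [0, 0, 0, 0]
    - [0, 0, -0.04, 0]
    - [0, 0, -0.08, 0]
    - [0, 0, -0.13, 0]
    - [0, 0, -0.13, 0]
    - [0, 0, -0.13, 0]
  finger_gap: 0.045

```text
clock: 11.75
tool_pos: [0.5635, 0.1093, 0.2223]
orientation: [-0.0, 0.59, 0.807, -0.0]
wrist_force: [-0.2, -0.5, -0.6]
opening: 0.0453
finger_force: 0.0
```

>>> jog_arm:
  steps:
    - [-0.06, 0, 0, 0]
    - [-0.12, 0, 0, 0]
    - [-0.18, 0, 0, 0]
    - [-0.24, 0, 0, 0]
    - [-0.28, 0, 0, 0]
    - [-0.28, 0, 0, 0]
    - [-0.28, 0, 0, 0]

```text
clock: 12.62
tool_pos: [0.6477, -0.1568, 0.2208]
orientation: [-0.002, 0.59, 0.807, -0.0]
wrist_force: [-0.5, 0.4, -0.1]
opening: 0.0449
finger_force: 0.0
```

Run:
```python
from h import *
im,d,K,T=snap("top")
cv2.imwrite("pics/t3.png",cv2.resize(im[130:300,100:500,::-1],(800,340),interpolation=cv2.INTER_CUBIC))
```

```text
(no output)
```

View pics/t3.png

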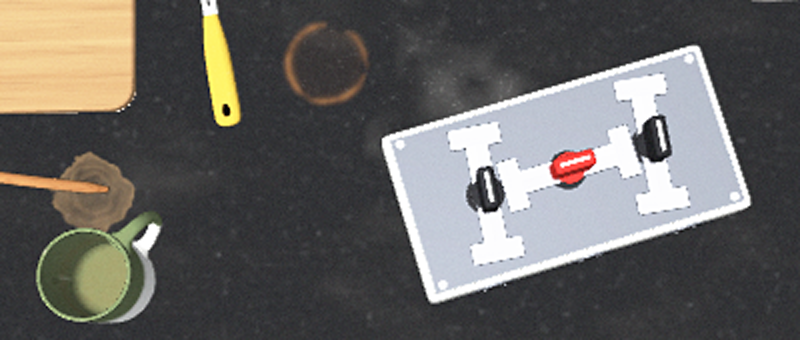

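The top view shows red lying along the row at crop (572,166). Both black levers are off, at (487,190) and (655,138), and the mug at (95,272) has not moved. Handing in.

```bash
python3 -c "
from bench import ctrl
print(ctrl.sign_off())"
```

```text
the job is handed in; nothing more can be done
None
```

I handed the job in at about 12.7 s: the black lever that was on went fully back to its stop first, then red went fully on; the other black lever is still off, and the mug looks unmoved in the last picture. Hand-in printed no verdict.

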